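# Drop the breakfast cupboard's flap onto its slide-out supports

## Robot

A 6-joint arm with a two-finger parallel gripper is mounted at the origin on the work surface. World frame = base frame: x ahead of the robot, y to its left, z up, the work surface at z = 0. Lengths are in m, angles in degrees, forces in N, time in s.
With the tool pointing down it reaches from about 0.35 to 1 m from the base axis. Payload 7.1 kg.
Tool frame: the origin (TCP) lies midway between the tips of the shut fingers; the grasp point (between the pads) lies 19 mm behind it; z points along the fingers, y is the direction in which the jaws open and shut (so a half turn about z gives the same grasp; the last joint's range is limited). The gripper opens to 85 mm and grips with 20 to 120 N. Pads are 22 mm wide; open, the fingers measure 114 mm over their backs; the gripper's body (76 mm by 85 mm) begins 54 mm behind the grasp point. The pads swing forward as they close: fully open they stand 13 mm farther back than shut.
Start: joints at [67.895, 24.242, 93.386, -0, 62.372, -1.089], TCP at [0.224, 0.583, 0.21] pointing down, gripper open.
Joint ranges: [-172.04, 172.04], [-51.8, 120.97], [4.93, 147.93], [-75.15, 255.16], [6.16, 154.13], [-145.62, 145.62]. Speed limits (degrees/s): [136.94, 136.94, 172.46, 180, 180, 180].

## Interface

Orientations are given as [roll, pitch, yaw] about the fixed x, y, z axes, in that order (R = Rz(yaw) Ry(pitch) Rx(roll)).
In Python, from cell import r, get_image gives the robot as it stands.
- The arm moves only by the tool move_arm, never from a script. Its arguments are lists of equal length, an entry for each row: "grip": the closure, from 0 (fully open) to 1 (shut); "travel": the shift along the world's x, y, z in m, a list of three; "twist": the turn, a rotation vector about the world's x, y, z in rad, a list of three. In form: {"grip": [grip, ...], "travel": [[tx, ty, tz], ...], "twist": [[ax, ay, az], ...]}. A call has 1 to 20 rows; each row is the pose to reach, as a shift and turn from the pose measured when the call began; what a row does not reach only later rows make up. A row lasts 1/10 s, in which the tool goes at most 50 mm and 8.59 degrees, less where a joint would pass 70% of its speed; a pose out of reach is approached as far as the arm can. A call with a gripper value outside its range is refused whole. The fingers move at their own pace and stop on an object; the grip force is fixed at half the most. Time passes only in rows, so rows that repeat a pose let the fingers close. It gives the time, the measured TCP pose, the force and the opening at its end, in the units of the state.
- r.read_state(): the state, without advancing time (a new reading comes with each control period).
- get_image(name): name is "scene" or "top"; returns a dict with "image" (480x640x3 uint8, red, green, blue), "fx", "fy", "cx", "cy" (pixels), "k1" (the pictures are not rectified: a ray, as slopes to the right and down, at radius r is drawn at 1 + k1 r^2 times it, then the intrinsics apply), "position" and "rotation" of the camera in the world. Camera axes: x right, y down, z forward; pixel columns grow to the right and rows downward; lengths in m; the calibration is good to about 2 mm. A picture is of the moment at which its call begins. There is no depth.
- r.hand_in(): hands the job in, once; it reports no verdict.
The state is a dict: "time": time; "joints": joint angles; "dq": joint speeds; "tau": joint torques, N m; "position": TCP position; "tool_rot": TCP orientation; "contact_force": force on the tool from outside, world axes, zero at the start; "ft_torque": the same for the moment, N m; "finger_gap": finger opening in m.
Only numpy, scipy, OpenCV 4.12 (cv2) and the standard library are available. Lean on these libraries where they do the work, as an engineer would, in place of code of your own. Each camera call takes 0.05 s, during which the arm holds its last target.

## Task

On the little oak cupboard, pull both narrow slide-out supports all the way out by their knobs, leaving the wide drawer between them shut. Only then bring the drop-front flap down by its steel bar, lowering it gently without letting it fall, until it lies level on both supports, and let go. Leave the other things on the worktop and on the cupboard as they stand.

Things in the scene. Friction and masses are not known exactly. Their poses are not given: they have to be found in the camera images.
- cabinet: Small oak cupboard fixed on the worktop: 270 mm wide, 193 deep, top at 215. Origin on the worktop under the middle of the flap's hinge line (front, mid-width). x points from the front into the cupboard (its front looks to -x of this frame), y along the front, z up. The base, 72 mm high, holds two supports and a drawer between them; the flap closes the sloping front above.
- support_a (a joint): How far the support on the cupboard's +y side is out, m: 0 home, 0.10 fully out (stop). An oak bar 22 mm wide, 44 high, middle at y = +85 mm, top at 74 mm; slides along the cupboard's -x and stays where left (about 2.5 N friction). May start up to 30 mm out.
- support_b (a joint): The same for the support on the cupboard's -y side, middle at y = -85 mm.
- support_a_knob (a point): Centre of the round wooden knob head on the front of support a: 22 mm diameter, 18 mm long along the slide, axis level, 45 mm above the worktop. With the support home it is 45 mm in front of the hinge line; it moves with the support. Behind the head a 12 mm stem, 32 mm long.
- support_b_knob (a point): The same point on support b.
- drawer (a joint): How far the drawer is out, m: 0 shut. It must stay shut. Its front is 110 mm wide, in the middle between the supports.
- drawer_knob (a point): Centre of the drawer's knob, same size and height as the supports' knobs, at y = 0 of the cupboard.
- flap (a joint): Flap angle, rad: 0 closed, leaning back 0.21 from upright; grows as its top comes forward (cupboard's -x) and down: 0.21 upright, 1.78 level, 1.79 resting on both supports, 2.05 drooping stop. May start 0.1 ajar. Hinge along the cupboard's y, 75 mm above the worktop at x = 0. Nearly free: let go past upright it falls; before upright it stays or falls shut. Board 228 mm wide, 16 thick, 0.5 kg.
- flap_bar (a point): Middle of the steel bow handle on the flap's free edge: a round bar 10 mm thick, 100 long along the cupboard's y, on two 10 mm posts at its ends, in the flap's own plane 195 mm from the hinge and 8 mm in from the flap's outer face (which ends as its underside). The flap's edge is 155 mm from the hinge: a clear gap of 35 mm. The round bar can turn between gripping fingers.
- mug: White mug, 72 mm wide, 90 mm high, standing beside the cupboard's -y side; bystander. Origin under its centre.
- jar: Amber jar, 68 mm wide, 90 mm high, on top of the cupboard; bystander. Origin under its centre.
- can: Can, 66 mm wide, 75 mm high, on top of the cupboard; bystander. Origin under its centre.
- spoon: Spoon with steel bowl and wooden handle, 170 mm long, lying on the worktop in front of the drawer, where it may stay under the lowered flap; bystander. Origin under its middle.
- bowl: Blue bowl, 110 mm wide, 50 mm high; bystander. Origin under its centre.
- bottle: Green bottle, 60 mm wide, 190 mm high; bystander. Origin under its centre.

How it is judged:
By the outcome, as a careful person would: the job done as asked, in the order asked, and still so for the second after the job is handed in, with the robot touching nothing.
It also fails if it takes over 72 s, if anything falls off the work surface, if the arm or the gripper's body presses on something with over 40 N, if the wrist force passes 120 N, or if a joint passes its speed limit or range.

## Working session

There is one attempt and no reset: what is moved stays moved. The work goes in short steps, Python scripts to look and compute and a tool call to move; the robot and the scene stay as the last step left them, time stands still between calls to the robot, and variables do not carry over. Pictures are saved under pics/ and viewed, and the job is handed in when it is done.

Besides the shell and the picture viewer there is one more tool, called after "Call:" in YAML: its name, and indented under it one key for each argument. move_arm: Moves the arm, as the interface text tells. Its arguments: {"type":"object","properties":{"grip":{"type":"array","items":{"type":"number"}},"travel":{"type":"array","items":{"type":"array","items":{"type":"number"}}},"twist":{"type":"array","items":{"type":"array","items":{"type":"number"}}}},"required":["grip","travel","twist"]}

```bash
ls; mkdir -p pics; python3 - <<'E'
from cell import r,get_image
import cv2,pickle
s=r.read_state();print(s)
d={}
for n in("scene","top"):
    im=get_image(n);d[n]=im
    cv2.imwrite(f"pics/{n}0.png",im["image"][:,:,::-1]);print({k:v for k,v in im.items() if k!="image"})
pickle.dump(d,open("d0.pkl","wb"))
E
```

```text
pics
{'time': 0.0, 'joints': array([ 6.78959474e+01,  2.42857907e+01,  9.34344792e+01, -8.71521179e-04,
        6.23711397e+01, -1.08875263e+00]), 'dq': array([-0.05108183, -0.01993257, -0.04908679,  0.03048006,  0.11145594,
       -0.01141096]), 'tau': array([ 1.43891548e-04, -5.57382023e+01, -2.81743383e+01,  1.79315822e-05,
        7.38322822e-03, -2.47953380e-05]), 'position': array([0.22388873, 0.5828726 , 0.20881001]), 'tool_rot': array([-1.79908592e+02, -9.65532847e-04,  1.58985104e+02]), 'contact_force': array([ 0.06635412,  0.09538259, -0.19549252]), 'ft_torque': array([-0.05583757, -0.03953206, -0.02647549]), 'finger_gap': 0.08521307109533241}
{'fx': 433.8073066854083, 'fy': 433.8073066854083, 'cx': 314.794125465574, 'cy': 239.16500823154806, 'k1': -0.030016739332977164, 'position': array([ 0.78560649, -0.40563071,  0.99665694]), 'rotation': array([-153.99969042,    0.50153694,   34.14156046])}
{'fx': 579.7872242905173, 'fy': 579.7872242905173, 'cx': 322.4215552827635, 'cy': 238.9946266652486, 'k1': -0.18512156320763368, 'position': array([ 0.3358117 , -0.06083824,  1.63441581]), 'rotation': array([-172.02345296,   -0.31479619,  -88.75949462])}
```

View pics/scene0.png

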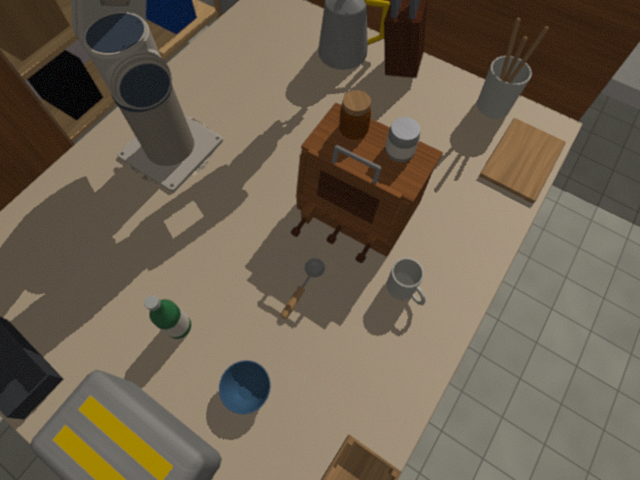

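View pics/top0.png

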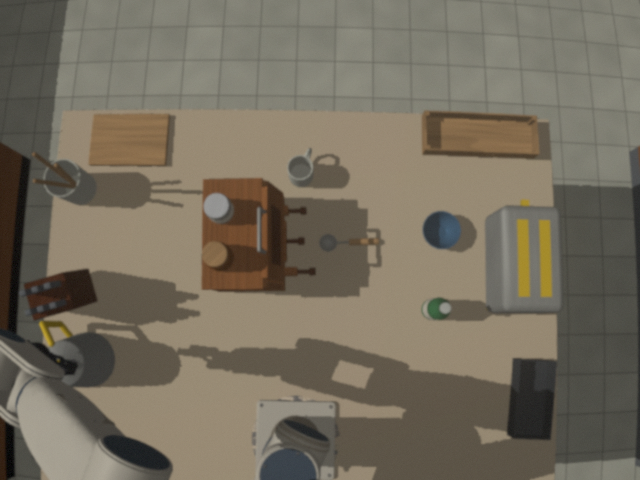

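```bash
cat > h.py <<'E'
import numpy as np,cv2,pickle
from scipy.spatial.transform import Rotation as R
def cam(im):
    K=np.array([[im["fx"],0,im["cx"]],[0,im["fy"],im["cy"]],[0,0,1]])
    Rm=R.from_euler('xyz',im["rotation"],degrees=True).as_matrix()
    return K,np.array([im["k1"],0,0,0,0.]),Rm,np.asarray(im["position"])
def proj(im,P):
    K,D,Rm,p=cam(im)
    Rc=Rm.T
    return cv2.projectPoints(np.asarray(P,float).reshape(-1,1,3),cv2.Rodrigues(Rc)[0],-Rc@p,K,D)[0].reshape(-1,2)
def ray(im,uv):
    K,D,Rm,p=cam(im)
    n=cv2.undistortPoints(np.asarray(uv,float).reshape(-1,1,2),K,D).reshape(-1,2)
    d=np.c_[n,np.ones(len(n))]@Rm.T
    return p,d
def onz(im,uv,z):
    p,d=ray(im,uv); return p+d*((z-p[2])/d[:,2])[:,None]
def tri(a,ua,b,ub):
    p,d=ray(a,[ua]);q,e=ray(b,[ub]);d=d[0]/np.linalg.norm(d[0]);e=e[0]/np.linalg.norm(e[0])
    s=np.linalg.lstsq(np.c_[d,-e],q-p,rcond=None)[0]
    A=p+s[0]*d;B=q+s[1]*e
    return (A+B)/2,np.linalg.norm(A-B)
E
python3 - <<'E'
from h import *
d=pickle.load(open("d0.pkl","rb"))
t=d["top"];s=d["scene"]
print(onz(t,[[203,179],[265,179],[265,290],[203,290]],0.215))
print(onz(t,[[304,211],[301,241],[312,271]],0.045))
print(onz(s,[[295,231],[331,237],[362,257]],0.045))
print(onz(s,[[333,107],[440,155],[302,150],[407,200]],0.215))
c=s["image"][80:330,220:460];cv2.imwrite("pics/s0c.png",cv2.resize(c[:,:,::-1],None,fx=3,fy=2.4*1.0,interpolation=cv2.INTER_CUBIC))
c=t["image"][150:320,180:400];cv2.imwrite("pics/t0c.png",cv2.resize(c[:,:,::-1],None,fx=3.5,fy=3.5,interpolation=cv2.INTER_CUBIC))
E
```

```text
[[0.68136751 0.24121578 0.215     ]
 [0.68402808 0.08345998 0.215     ]
 [0.40559587 0.07350982 0.215     ]
 [0.40145229 0.22690302 0.215     ]]
[[ 0.63631635 -0.01168811  0.045     ]
 [ 0.5517357  -0.0056091   0.045     ]
 [ 0.46922254 -0.03803448  0.045     ]]
[[ 0.46513221 -0.0348057   0.045     ]
 [ 0.54779406  0.00085735  0.045     ]
 [ 0.63853232 -0.00244209  0.045     ]]
[[0.40676041 0.21746515 0.215     ]
 [0.67983575 0.23263727 0.215     ]
 [0.41797895 0.07342766 0.215     ]
 [0.67513811 0.0894743  0.215     ]]
```

View pics/s0c.png

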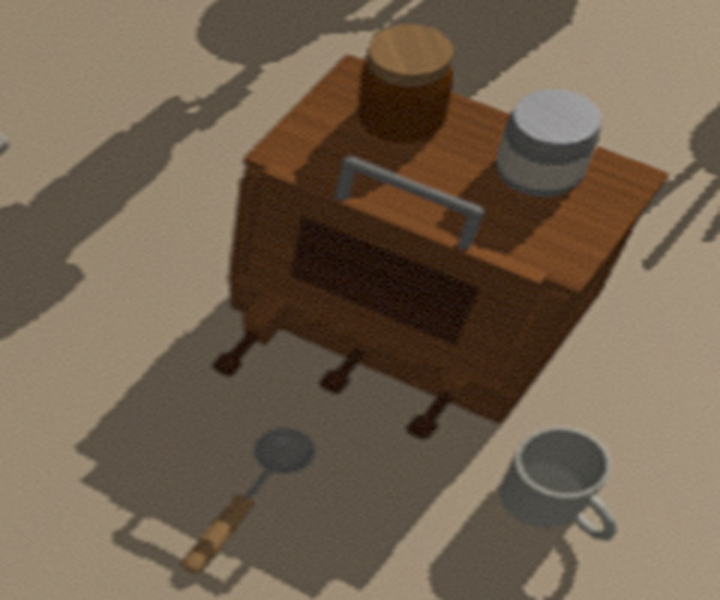

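View pics/t0c.png

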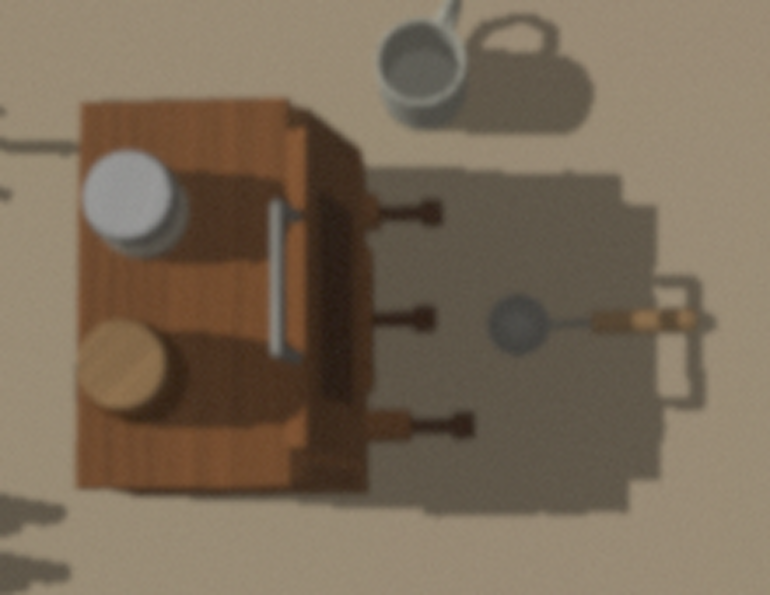

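```bash
cat >> h.py <<'E'
def cw(p,P):  # cabinet->world
    x0,y0,a=p;c,s=np.cos(a),np.sin(a);P=np.atleast_2d(P)
    return np.c_[x0+c*P[:,0]-s*P[:,1],y0+s*P[:,0]+c*P[:,1],P[:,2]]
def barc(th,dy=0):
    f=th-.21; u=np.array([-np.sin(f),0,np.cos(f)]);n=np.array([np.cos(f),0,np.sin(f)])
    return np.array([0,dy,.075])+.195*u+.008*n
E
cat > fit.py <<'E'
from h import *
from scipy.optimize import least_squares
d=pickle.load(open("d0.pkl","rb"));t=d["top"];s=d["scene"]
ut=np.array([[203.1,179.4],[202.3,289.4],[302.6,210.6],[301.4,240.9],[312,271.4],[259.1,208],[258.6,251.4]])
us=np.array([[442.3,153.75],[336,103.75],[361,257],[331.7,237.5],[296,230],[380,168.3],[336.7,147.5]])
def pts(v):
    x0,y0,a,ea,eb,th=v
    return cw((x0,y0,a),[[.193,-.135,.215],[.193,.135,.215],[-.045-eb,-.085,.045],[-.045,0,.045],[-.045-ea,.085,.045],barc(th,-.05),barc(th,.05)])
f=lambda v:np.r_[(proj(t,pts(v))-ut).ravel(),(proj(s,pts(v))-us).ravel()]
o=least_squares(f,[.55,.04,1.57,.02,.0,.05],loss='soft_l1')
print(o.x.round(4),np.degrees(o.x[2]));print(f(o.x).reshape(-1,2).round(1))
print(pts(o.x).round(4))
np.save("v.npy",o.x)
E
python3 fit.py
```

```text
[0.5502 0.0418 1.6061 0.0287 0.0054 0.0018] 92.02414608888193
[[ 0.5  0.8]
 [-0.4 -2.3]
 [-0.8  0.1]
 [-1.3  0.1]
 [-1.2  0.1]
 [-0.7  0.6]
 [-0.3 -1.6]
 [-1.5 -1.1]
 [ 0.5  0.2]
 [-0.2  0.6]
 [-0.2  1.5]
 [-0.1  1.6]
 [-1.2  0.4]
 [ 0.   0.4]]
[[ 0.6783  0.2395  0.215 ]
 [ 0.4085  0.2299  0.215 ]
 [ 0.6369 -0.0055  0.045 ]
 [ 0.5518 -0.0031  0.045 ]
 [ 0.4679 -0.0348  0.045 ]
 [ 0.5985  0.0917  0.2641]
 [ 0.4985  0.0882  0.2641]]
```

```bash
cat > pose.py <<'E'
from h import *
v=np.load("v.npy");p=v[:3]
def Rt(tau,ydir):
    "tool z tilted tau deg toward cab +x; ydir: 'y' jaws along -cab y ; 'x' jaws along cab x plane"
    a=p[2];xc=np.array([np.cos(a),np.sin(a),0]);yc=np.array([-np.sin(a),np.cos(a),0]);t=np.radians(tau)
    z=-np.cos(t)*np.array([0,0,1])+np.sin(t)*xc
    y=-yc if ydir=='y' else np.cross(z,yc)*1.0
    return np.c_[np.cross(y,z),y,z]
def step(state,pos,Rm):
    R0=R.from_euler('xyz',state["tool_rot"],degrees=True).as_matrix()
    return (np.asarray(pos)-state["position"]).round(4),R.from_matrix(Rm@R0.T).as_rotvec().round(4)
E
python3 - <<'E'
from pose import *
from cell import r
d=pickle.load(open("d0.pkl","rb"));t=d["top"]
for n,uv,z in(("mug",[300,167],.09),("jar",[215,254],.09+.215),("can",[217,206],.29),("bowl",[441,230],.05),("bottle",[440,309],.19)):
    print(n,onz(t,[uv],z))
s=r.read_state();Rm=Rt(30,'y')
ka=cw(p,[-.045-v[3],.085,.045])[0]
for back in(.1,.0):
    pos=ka+Rm[:,2]*(.019-back)
    print(pos,step(s,pos,Rm))
E
```

```text
mug [[0.75053409 0.00123225 0.09      ]]
jar [[0.48148312 0.18426949 0.305     ]]
can [[0.59778602 0.1878016  0.29      ]]
bowl [[ 0.59072605 -0.39503796  0.05      ]]
bottle [[ 0.36807396 -0.36239068  0.19      ]]
[ 0.46930014 -0.07527626  0.11514806] (array([ 0.2454, -0.6582, -0.0938]), array([ 0.4519,  0.3205, -1.1409]))
[ 0.46753411 -0.02530746  0.02854552] (array([ 0.2436, -0.6082, -0.1804]), array([ 0.4519,  0.3205, -1.1409]))
```

Call:
move_arm:
  grip: [0,0,0,0,0,0,0,0,0,0,0,0,0.4,0.4,0.4,0.4,0.4,0.4,0.4,0.4]
  travel:
    - [0,0,0.05]
    - [0,0,0.1]
    - [0,0,0.15]
    - [0,0,0.2]
    - [0.012,-0.048,0.22]
    - [0.025,-0.095,0.22]
    - [0.04,-0.14,0.22]
    - [0.06,-0.185,0.22]
    - [0.08,-0.23,0.22]
    - [0.1,-0.275,0.22]
    - [0.12,-0.32,0.22]
    - [0.14,-0.365,0.22]
    - [0.16,-0.41,0.22]
    - [0.18,-0.455,0.22]
    - [0.2,-0.5,0.22]
    - [0.22,-0.545,0.22]
    - [0.235,-0.59,0.2]
    - [0.245,-0.63,0.18]
    - [0.245,-0.66,0.15]
    - [0.245,-0.66,0.15]
  twist:
    - [0,0,0]
    - [0,0,0]
    - [0,0,0]
    - [0,0,0]
    - [0,0,-0.09]
    - [0,0,-0.18]
    - [0,0,-0.28]
    - [0,0,-0.38]
    - [0,0,-0.48]
    - [0,0,-0.58]
    - [0.04,0.03,-0.68]
    - [0.1,0.07,-0.78]
    - [0.16,0.11,-0.88]
    - [0.22,0.16,-0.98]
    - [0.28,0.2,-1.08]
    - [0.34,0.24,-1.14]
    - [0.4,0.28,-1.14]
    - [0.45,0.32,-1.14]
    - [0.452,0.32,-1.141]
    - [0.452,0.32,-1.141]

```text
time: 2.1
position: [0.4674, -0.08, 0.3544]
tool_rot: [-179.5, -30.1, 91.5]
contact_force: [0.7, 1.0, -0.9]
finger_gap: 0.0513
```

```bash
python3 - <<'E'
from pose import *
from cell import r,get_image
s=r.read_state();Rm=Rt(30,'y');print(s["joints"].round(1))
ka=cw(p,[-.045-v[3],.085,.045])[0]
for back in(.1,.0):
    print(step(s,ka+Rm[:,2]*(.019-back),Rm))
im=get_image("scene");cv2.imwrite("pics/s1.png",im["image"][:,:,::-1])
E
```

```text
[-28.3  10.2  99.   25.6  87.5 -34.9]
(array([ 0.0019,  0.0048, -0.2392]), array([-0.0023, -0.007 ,  0.005 ]))
(array([ 1.000e-04,  5.470e-02, -3.258e-01]), array([-0.0023, -0.007 ,  0.005 ]))
```

View pics/s1.png

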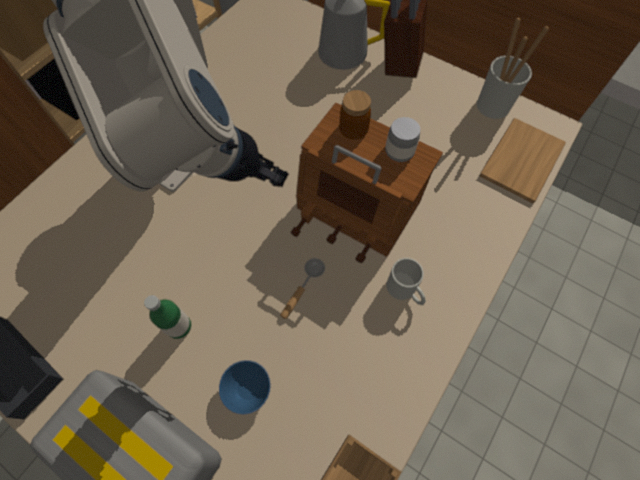

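Call:
move_arm:
  grip: [0.4,0.4,0.4,0.4,0.4,0.4,0.4]
  travel:
    - [0,0.005,-0.04]
    - [0,0.005,-0.08]
    - [0,0.005,-0.12]
    - [0,0.005,-0.16]
    - [0,0.005,-0.2]
    - [0,0.005,-0.24]
    - [0,0.005,-0.24]
  twist:
    - [0,0,0]
    - [-0.002,-0.007,0.005]
    - [-0.002,-0.007,0.005]
    - [-0.002,-0.007,0.005]
    - [-0.002,-0.007,0.005]
    - [-0.002,-0.007,0.005]
    - [-0.002,-0.007,0.005]

```text
time: 2.85
position: [0.4659, -0.0711, 0.114]
tool_rot: [-179.8, -30.2, 92.1]
contact_force: [-0.3, 0.7, -0.2]
finger_gap: 0.0514
```

```bash
python3 - <<'E'
from pose import *
from cell import r,get_image
s=r.read_state();Rm=Rt(30,'y');print(s["joints"].round(1))
ka=cw(p,[-.045-v[3],.085,.045])[0]
for back in(.1,.0):
    print(step(s,ka+Rm[:,2]*(.019-back),Rm))
a=get_image("scene")["image"][100:340,100:420];b=get_image("top")["image"][150:390,180:500]
cv2.imwrite("pics/c2.png",np.hstack([cv2.resize(a,(400*1,300)),cv2.resize(b,(400,300))])[:,:,::-1])
E
```

```text
[-27.5  28.2 110.6  29.8  61.1 -48.9]
(array([ 0.0034, -0.0042,  0.0011]), array([-0.0033, -0.0037, -0.0029]))
(array([ 0.0016,  0.0458, -0.0855]), array([-0.0033, -0.0037, -0.0029]))
```

View pics/c2.png

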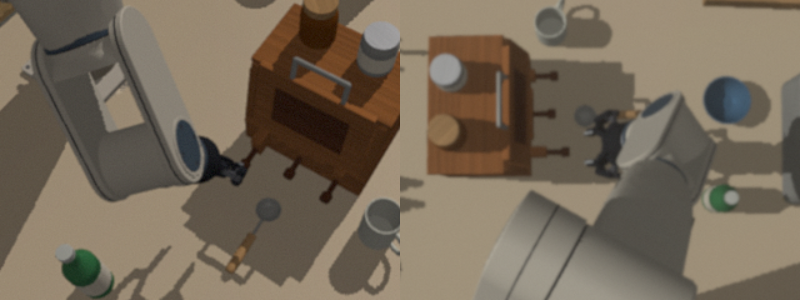

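Call:
move_arm:
  grip: [0.4,0.4,0.4,0.4,0.4,0.4,0.4]
  travel:
    - [0.003,0.005,-0.015]
    - [0.003,0.013,-0.03]
    - [0.003,0.021,-0.045]
    - [0.003,0.03,-0.06]
    - [0.003,0.038,-0.073]
    - [0.003,0.046,-0.086]
    - [0.003,0.046,-0.086]
  twist:
    - [0,0,0]
    - [0,0,0]
    - [0,0,0]
    - [0,0,0]
    - [0,0,0]
    - [0,0,0]
    - [0,0,0]

```text
time: 3.65
position: [0.471, -0.0254, 0.0309]
tool_rot: [179.9, -30.1, 92.3]
contact_force: [-0.1, -0.7, -0.6]
finger_gap: 0.0515
```

```bash
cat > look.py <<'E'
import sys
from pose import *
from cell import r,get_image
s=r.read_state()
Rm=Rt(30,'y')
print("J",s["joints"].round(1),"cf",s["contact_force"].round(1))
S=get_image("scene");T=get_image("top");pickle.dump({"scene":S,"top":T},open("last.pkl","wb"))
a=S["image"][100:300,240:440];b=T["image"][170:310,180:380]
cv2.imwrite(f"pics/{sys.argv[1]}.png",np.hstack([cv2.resize(a,(400,400),interpolation=2),cv2.resize(b,(400,400*140//200),interpolation=2)if 0 else cv2.resize(T["image"][150:310,190:350],(400,400),interpolation=2)])[:,:,::-1])
E
python3 look.py c3
```

```text
J [-22.7  36.2 113.3  36.2  50.4 -53.3] cf [-0.1 -0.7 -0.6]
```

View pics/c3.png

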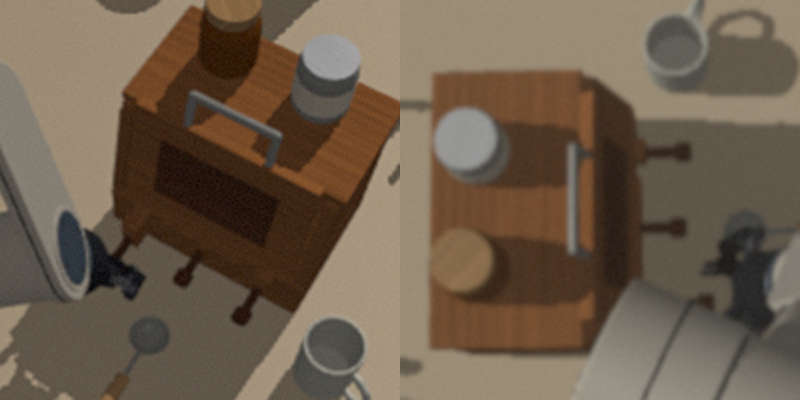

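Call:
move_arm:
  grip: [0.7,0.8,0.9,0.9,0.9,0.9,0.9]
  travel:
    - [-0.003,0.0,-0.002]
    - [-0.003,0.0,-0.002]
    - [-0.003,0.0,-0.002]
    - [-0.003,0.0,-0.002]
    - [-0.003,0.0,-0.002]
    - [-0.003,0.0,-0.002]
    - [-0.003,0.0,-0.002]
  twist:
    - [0,0,0]
    - [0,0,0]
    - [0,0,0]
    - [0,0,0]
    - [0,0,0]
    - [0,0,0]
    - [0,0,0]

```text
time: 4.45
position: [0.4668, -0.0258, 0.0308]
tool_rot: [-180.0, -30.2, 92.3]
contact_force: [-7.2, -1.6, 10.9]
finger_gap: 0.0163
```

Call:
move_arm:
  grip: [0.9,0.9,0.9]
  travel:
    - [0,0,0]
    - [0,0,0]
    - [0,0,0]
  twist:
    - [0,0,0]
    - [0,0,0]
    - [0,0,0]

```text
time: 4.75
position: [0.4666, -0.0259, 0.031]
tool_rot: [-180.0, -30.2, 92.3]
contact_force: [-2.1, -1.4, 3.6]
finger_gap: 0.016
```

```bash
python3 look.py c4
```

```text
J [-23.   36.  113.7  36.2  50.4 -53.7] cf [-2.1 -1.4  3.6]
```

View pics/c4.png

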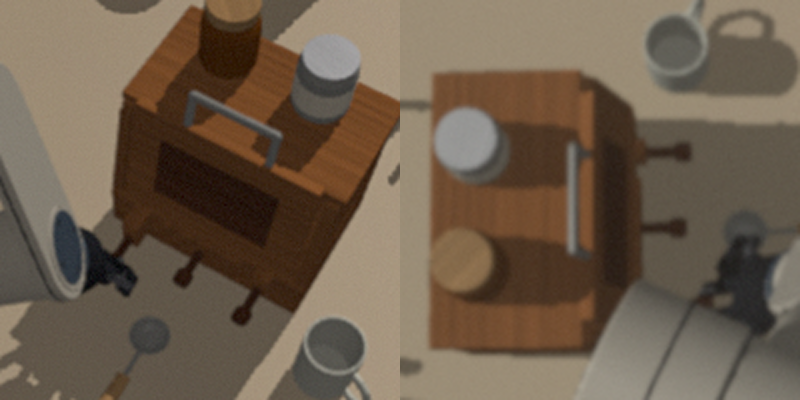

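Call:
move_arm:
  grip: [0.9,0.9,0.9,0.9,0.9,0.9,0.9]
  travel:
    - [0,-0.005,0]
    - [0,-0.01,0]
    - [0,-0.015,0]
    - [0.001,-0.02,0]
    - [0.001,-0.025,0]
    - [0.001,-0.03,0]
    - [0.001,-0.03,0]
  twist:
    - [0,0,0]
    - [0,0,0]
    - [0,0,0]
    - [0,0,0]
    - [0,0,0]
    - [0,0,0]
    - [0,0,0]

```text
time: 5.55
position: [0.4679, -0.057, 0.031]
tool_rot: [180.0, -30.2, 92.3]
contact_force: [-2.4, -2.5, 4.8]
finger_gap: 0.0165
```

```bash
python3 look.py c5
```

```text
J [-26.1  36.6 112.   34.1  52.1 -54.5] cf [-2.4 -2.5  4.8]
```

View pics/c5.png

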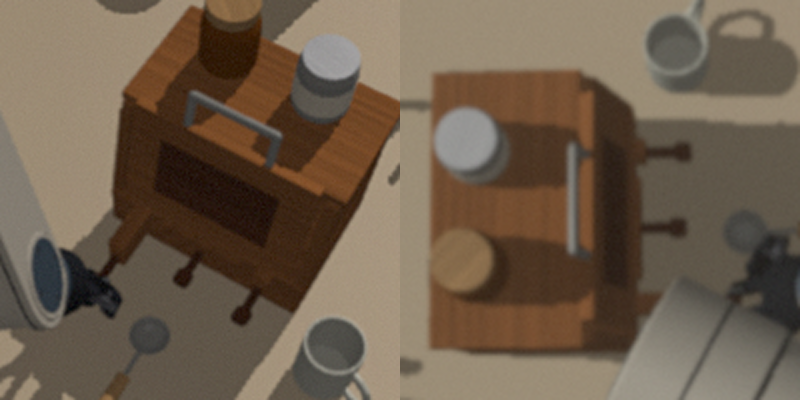

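Call:
move_arm:
  grip: [0.9,0.9,0.9,0.9,0.9,0.9,0.9,0.9,0.9]
  travel:
    - [0,-0.005,0]
    - [0,-0.01,0]
    - [0,-0.015,0]
    - [0.001,-0.02,0]
    - [0.001,-0.025,0]
    - [0.001,-0.03,0]
    - [0.001,-0.034,0]
    - [0.001,-0.037,0]
    - [0.001,-0.039,0]
  twist:
    - [0,0,0]
    - [0,0,0]
    - [0,0,0]
    - [0,0,0]
    - [0,0,0]
    - [0,0,0]
    - [0,0,0]
    - [0,0,0]
    - [0,0,0]

```text
time: 6.55
position: [0.4693, -0.0962, 0.031]
tool_rot: [179.9, -30.1, 92.3]
contact_force: [3.1, 3.4, 2.0]
finger_gap: 0.016
```

Call:
move_arm:
  grip: [0.9,0.9,0.9]
  travel:
    - [0,-0.002,0]
    - [0,-0.004,0]
    - [0,-0.004,0]
  twist:
    - [0,0,0]
    - [0,0,0]
    - [0,0,0]

```text
time: 6.85
position: [0.4692, -0.0977, 0.0312]
tool_rot: [-180.0, -30.4, 92.2]
contact_force: [7.9, 15.6, -1.0]
finger_gap: 0.0158
```

Call:
move_arm:
  grip: [0.9,0.9,0.9]
  travel:
    - [0,-0.002,0]
    - [0,-0.004,0]
    - [0,-0.004,0]
  twist:
    - [0,0,0]
    - [0,0,0]
    - [0,0,0]

```text
time: 7.15
position: [0.4691, -0.0978, 0.0314]
tool_rot: [-179.9, -30.8, 92.0]
contact_force: [10.9, 24.0, -4.6]
finger_gap: 0.0156
```

Call:
move_arm:
  grip: [0.8,0.4,0.4,0.4,0.4,0.4]
  travel:
    - [0,0.0,0]
    - [0,0.0,0]
    - [0,0,0]
    - [0,0,0]
    - [0,0,0]
    - [0,0,0]
  twist:
    - [0,0,0]
    - [0,0,0]
    - [0,0,0]
    - [0,0,0]
    - [0,0,0]
    - [0,0,0]

```text
time: 7.75
position: [0.469, -0.098, 0.0314]
tool_rot: [-179.9, -30.8, 92.0]
contact_force: [0.9, -0.4, -0.4]
finger_gap: 0.051
```

Call:
move_arm:
  grip: [0.4,0.4,0.4,0.4,0.4,0.4,0.4]
  travel:
    - [0,-0.01,0.017]
    - [0,-0.02,0.034]
    - [0,-0.03,0.052]
    - [0,-0.04,0.069]
    - [0,-0.05,0.087]
    - [0,-0.05,0.11]
    - [0,-0.05,0.11]
  twist:
    - [0,0,0]
    - [0,0,0]
    - [0,0,0]
    - [0,0,0]
    - [0,0,0]
    - [0,0,0]
    - [0,0,0]

```text
time: 8.45
position: [0.4703, -0.1493, 0.1436]
tool_rot: [179.9, -30.7, 92.1]
contact_force: [1.2, -0.1, 0.7]
finger_gap: 0.0512
```

```bash
python3 look.py c6;python3 - <<'E'
from pose import *
from cell import r
s=r.read_state();Rm=Rt(30,'y')
kb=cw(p,[-.045-v[4],-.085,.045])[0]
for back in(.1,.0):
    print(kb,step(s,kb+Rm[:,2]*(.019-back),Rm))
E
```

```text
J [-34.6  28.3 104.6  26.1  68.7 -51. ] cf [ 1.2 -0.1  0.7]
[ 0.63694121 -0.00552849  0.045     ] (array([ 0.1694,  0.1022, -0.0263]), array([-0.0133, -0.0019, -0.0008]))
[ 0.63694121 -0.00552849  0.045     ] (array([ 0.1676,  0.1522, -0.1129]), array([-0.0133, -0.0019, -0.0008]))
```

View pics/c6.png

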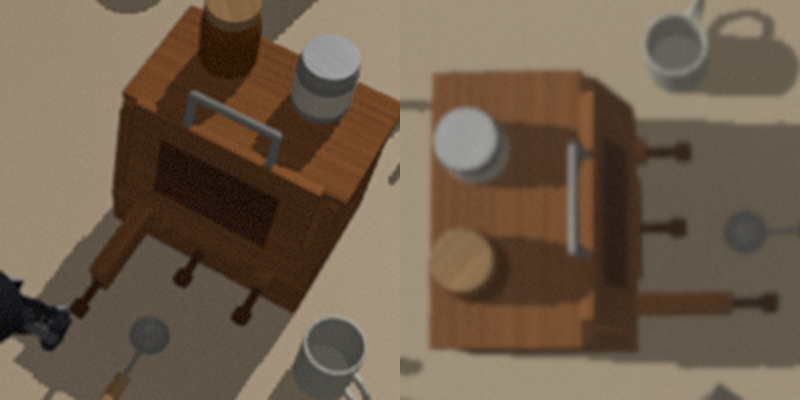

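Call:
move_arm:
  grip: [0.4,0.4,0.4,0.4,0.4,0.4,0.4,0.4]
  travel:
    - [0.04,0,0.02]
    - [0.08,0.02,0.02]
    - [0.12,0.04,0.02]
    - [0.15,0.06,0.01]
    - [0.169,0.08,0]
    - [0.169,0.1,-0.02]
    - [0.169,0.102,-0.026]
    - [0.169,0.102,-0.026]
  twist:
    - [0,0,0]
    - [-0.013,-0.002,0]
    - [-0.013,-0.002,0]
    - [-0.013,-0.002,0]
    - [-0.013,-0.002,0]
    - [-0.013,-0.002,0]
    - [-0.013,-0.002,0]
    - [-0.013,-0.002,0]

```text
time: 9.35
position: [0.6362, -0.0454, 0.1132]
tool_rot: [-179.7, -30.1, 92.0]
contact_force: [0.1, -0.5, 0.9]
finger_gap: 0.0516
```

```bash
python3 look.py c7;python3 - <<'E'
from pose import *
from cell import r
s=r.read_state();Rm=Rt(30,'y')
kb=cw(p,[-.045-v[4],-.085,.045])[0]
for back in(.1,.0):
    print(kb,step(s,kb+Rm[:,2]*(.019-back),Rm))
E
```

```text
J [-18.8  37.9  90.8  30.6  66.5 -37.2] cf [ 0.1 -0.5  0.9]
[ 0.63694121 -0.00552849  0.045     ] (array([ 0.0006,  0.0009, -0.0001]), array([-0.0004, -0.0004, -0.0002]))
[ 0.63694121 -0.00552849  0.045     ] (array([-0.0011,  0.0509, -0.0867]), array([-0.0004, -0.0004, -0.0002]))
```

View pics/c7.png

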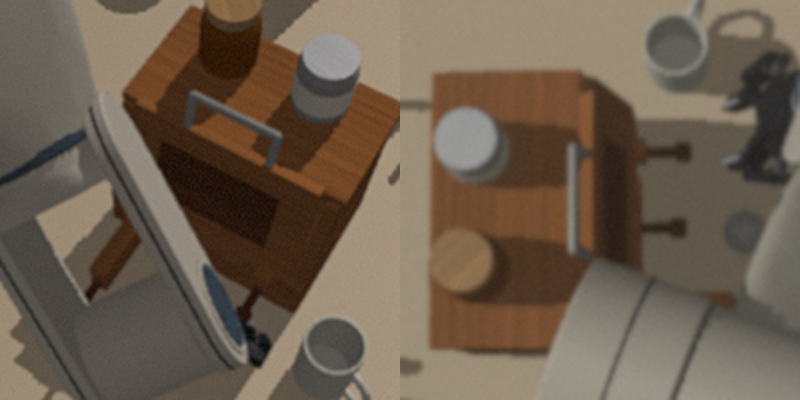

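Call:
move_arm:
  grip: [0.4,0.4,0.4,0.4,0.4,0.4,0.4]
  travel:
    - [0,0.008,-0.015]
    - [0,0.017,-0.03]
    - [0,0.026,-0.045]
    - [-0.001,0.035,-0.06]
    - [-0.001,0.043,-0.075]
    - [-0.001,0.051,-0.089]
    - [-0.001,0.051,-0.09]
  twist:
    - [0,0,0]
    - [0,0,0]
    - [0,0,0]
    - [0,0,0]
    - [0,0,0]
    - [0,0,0]
    - [0,0,0]

```text
time: 10.15
position: [0.635, 0.0057, 0.0228]
tool_rot: [-179.7, -30.1, 92.0]
contact_force: [0.2, 0.3, -0.5]
finger_gap: 0.0514
```

```bash
python3 look.py c8
```

```text
J [-14.7  44.4  93.6  34.8  57.  -39.9] cf [ 0.2  0.3 -0.5]
```

View pics/c8.png

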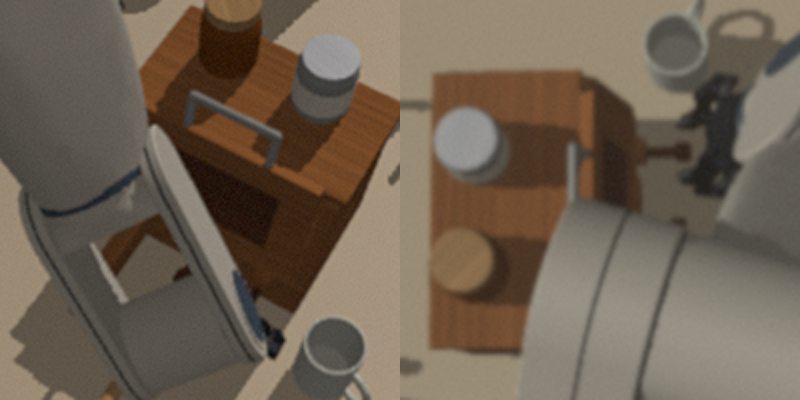

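Call:
move_arm:
  grip: [0.7,0.8,0.9,0.9,0.9,0.9,0.9,0.9]
  travel:
    - [0,0,0]
    - [0,0,0]
    - [0,0,0]
    - [0,0,0]
    - [0,0,0]
    - [0,0,0]
    - [0,0,0]
    - [0,0,0]
  twist:
    - [0,0,0]
    - [0,0,0]
    - [0,0,0]
    - [0,0,0]
    - [0,0,0]
    - [0,0,0]
    - [0,0,0]
    - [0,0,0]

```text
time: 11.05
position: [0.6357, 0.0043, 0.0258]
tool_rot: [-179.9, -30.1, 92.0]
contact_force: [-4.8, -0.7, 4.9]
finger_gap: 0.0185
```

Call:
move_arm:
  grip: [0.9,0.9,0.9,0.9,0.9,0.9,0.9,0.9,0.9,0.9,0.9,0.9,0.9,0.9]
  travel:
    - [0,-0.006,0]
    - [0,-0.013,0]
    - [0.001,-0.02,0]
    - [0.001,-0.027,0]
    - [0.001,-0.034,0]
    - [0.001,-0.041,0]
    - [0.002,-0.048,0]
    - [0.002,-0.055,0]
    - [0.002,-0.062,0]
    - [0.002,-0.069,0]
    - [0.003,-0.076,0]
    - [0.003,-0.082,0]
    - [0.003,-0.088,0]
    - [0.003,-0.09,0]
  twist:
    - [0,0,0]
    - [0,0,0]
    - [0,0,0]
    - [0,0,0]
    - [0,0,0]
    - [0,0,0]
    - [0,0,0]
    - [0,0,0]
    - [0,0,0]
    - [0,0,0]
    - [0,0,0]
    - [0,0,0]
    - [0,0,0]
    - [0,0,0]

```text
time: 12.45
position: [0.639, -0.0865, 0.0258]
tool_rot: [-179.9, -30.1, 92.0]
contact_force: [2.6, 2.9, -1.3]
finger_gap: 0.0188
```

Call:
move_arm:
  grip: [0.9,0.9,0.9,0.9]
  travel:
    - [0,-0.002,0]
    - [0,-0.004,0]
    - [0,-0.005,0]
    - [0,-0.005,0]
  twist:
    - [0,0,0]
    - [0,0,0]
    - [0,0,0]
    - [0,0,0]

```text
time: 12.85
position: [0.6391, -0.0898, 0.0259]
tool_rot: [-179.9, -30.2, 92.0]
contact_force: [3.7, 10.2, -2.6]
finger_gap: 0.0188
```

Call:
move_arm:
  grip: [0.9,0.9,0.9]
  travel:
    - [0,-0.002,0]
    - [0,-0.004,0]
    - [0,-0.004,0]
  twist:
    - [0,0,0]
    - [0,0,0]
    - [0,0,0]

```text
time: 13.15
position: [0.6391, -0.0899, 0.026]
tool_rot: [-179.8, -30.5, 92.0]
contact_force: [4.9, 18.6, -3.7]
finger_gap: 0.0189
```

Call:
move_arm:
  grip: [0.8,0.4,0.4,0.4,0.4,0.4]
  travel:
    - [0,0,0]
    - [0,0,0]
    - [0,0,0]
    - [0,0,0]
    - [0,0,0]
    - [0,0,0]
  twist:
    - [0,0,0]
    - [0,0,0]
    - [0,0,0]
    - [0,0,0]
    - [0,0,0]
    - [0,0,0]

```text
time: 13.75
position: [0.639, -0.0903, 0.026]
tool_rot: [-179.8, -30.5, 92.0]
contact_force: [0.3, -0.3, 0.4]
finger_gap: 0.0512
```

Call:
move_arm:
  grip: [0.4,0.4,0.4,0.4,0.4,0.4,0.4,0.4,0.4,0.4,0.4]
  travel:
    - [0,-0.01,0.017]
    - [0,-0.02,0.034]
    - [0,-0.03,0.052]
    - [0,-0.04,0.069]
    - [0,-0.05,0.087]
    - [0,-0.05,0.13]
    - [0,-0.05,0.18]
    - [0,-0.05,0.23]
    - [0,-0.05,0.28]
    - [0,-0.05,0.33]
    - [0,-0.05,0.33]
  twist:
    - [0,0,0]
    - [0,0,0]
    - [0,0,0]
    - [0,0,0]
    - [0,0,0]
    - [0,0,0]
    - [0,0,0]
    - [0,0,0]
    - [0,0,0]
    - [0,0,0]
    - [0,0,0]

```text
time: 14.85
position: [0.6416, -0.1413, 0.3647]
tool_rot: [179.4, -30.2, 92.4]
contact_force: [1.4, -0.4, -0.2]
finger_gap: 0.051
```

```bash
python3 look.py c9;python3 - <<'E'
from pose import *
from cell import r
s=r.read_state()
Rm=Rt(0,'x');B=cw(p,barc(0.0))[0]
print(B,Rm.round(2),step(s,B+Rm[:,2]*(.019-.12),Rm),step(s,B+Rm[:,2]*(.019),Rm))
Rm=Rm@np.diag([-1,-1,1]);print(step(s,B+Rm[:,2]*(.019-.12),Rm))
E
```

```text
J [-26.2  26.7  74.7  26.6  93.2 -30.3] cf [ 1.4 -0.4 -0.2]
[0.54850193 0.09028218 0.26404835] [[-1.   -0.04 -0.  ]
 [-0.04  1.    0.  ]
 [ 0.    0.   -1.  ]] (array([-0.0908,  0.2309,  0.0075]), array([-0.4007, -0.4313,  1.5299])) (array([-0.0908,  0.2309, -0.1125]), array([-0.4007, -0.4313,  1.5299]))
(array([-0.0908,  0.2309,  0.0075]), array([-0.4314,  0.4007, -1.531 ]))
```

View pics/c9.png

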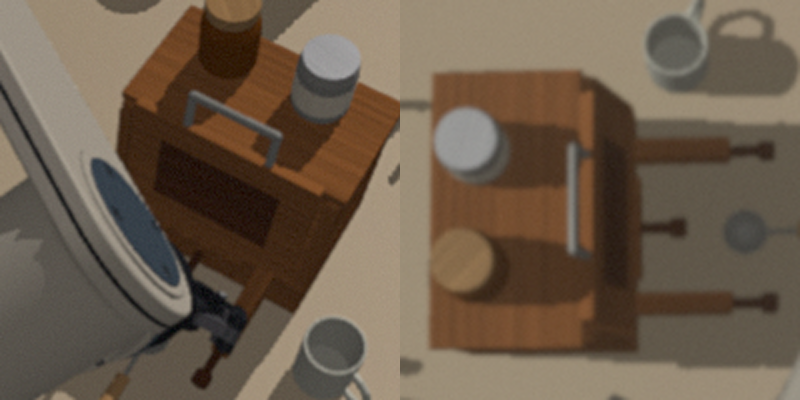

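Call:
move_arm:
  grip: [0.4,0.4,0.4,0.4,0.4,0.4,0.4,0.4,0.4,0.4,0.4,0.4,0.4,0.4,0.4,0.4,0.4]
  travel:
    - [0,0,0.03]
    - [0,0,0.06]
    - [-0.01,0.01,0.09]
    - [-0.02,0.03,0.09]
    - [-0.03,0.05,0.09]
    - [-0.04,0.07,0.09]
    - [-0.05,0.09,0.09]
    - [-0.06,0.11,0.09]
    - [-0.07,0.13,0.09]
    - [-0.08,0.15,0.09]
    - [-0.09,0.17,0.09]
    - [-0.09,0.19,0.09]
    - [-0.09,0.21,0.09]
    - [-0.09,0.231,0.09]
    - [-0.09,0.231,0.06]
    - [-0.09,0.231,0.04]
    - [-0.09,0.231,0.04]
  twist:
    - [-0.039,0.036,-0.139]
    - [-0.078,0.073,-0.278]
    - [-0.118,0.109,-0.418]
    - [-0.157,0.146,-0.557]
    - [-0.196,0.182,-0.696]
    - [-0.235,0.219,-0.835]
    - [-0.274,0.255,-0.974]
    - [-0.314,0.291,-1.113]
    - [-0.353,0.328,-1.253]
    - [-0.392,0.364,-1.392]
    - [-0.431,0.401,-1.531]
    - [-0.431,0.401,-1.531]
    - [-0.431,0.401,-1.531]
    - [-0.431,0.401,-1.531]
    - [-0.431,0.401,-1.531]
    - [-0.431,0.401,-1.531]
    - [-0.431,0.401,-1.531]

```text
time: 16.65
position: [0.5469, 0.0902, 0.3924]
tool_rot: [180.0, 0.5, 2.1]
contact_force: [-1.0, 0.1, 0.8]
finger_gap: 0.0511
```

```bash
python3 look.py d1;python3 - <<'E'
from pose import *
from cell import r
s=r.read_state()
Rm=Rt(0,'x');B=cw(p,barc(0.0))[0]
Rm=Rm@np.diag([-1,-1,1]);print(step(s,B+Rm[:,2]*(.019),Rm))
E
```

```text
J [ 8.1  9.3 89.8  0.  81.5 96.1] cf [-1.   0.1  0.8]
(array([-0.0004,  0.    , -0.1514]), array([ 0.0001, -0.0028,  0.0001]))
```

View pics/d1.png

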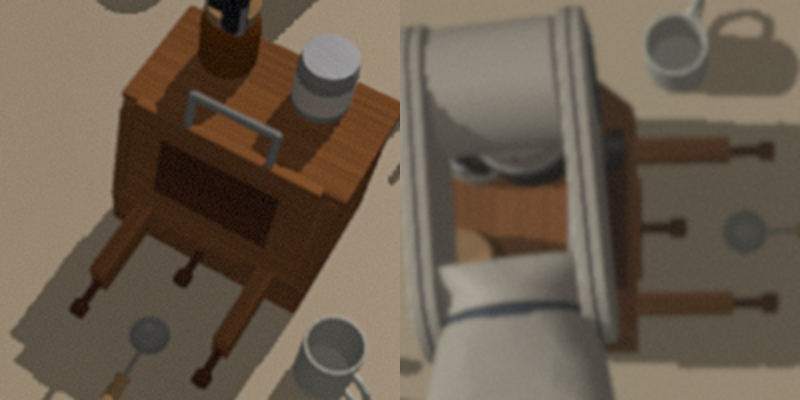

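Call:
move_arm:
  grip: [0.4,0.4,0.4,0.4]
  travel:
    - [0,0,-0.03]
    - [0,0,-0.06]
    - [0,0,-0.085]
    - [0,0,-0.085]
  twist:
    - [0,0,0]
    - [0,0,0]
    - [0,0,0]
    - [0,0,0]

```text
time: 17.15
position: [0.5474, 0.0898, 0.309]
tool_rot: [180.0, 0.5, 2.0]
contact_force: [-0.4, 0.3, -0.7]
finger_gap: 0.0512
```

```bash
python3 look.py d2
```

```text
J [ 8.1 12.7 96.2  0.  71.6 96.1] cf [-0.4  0.3 -0.7]
```

View pics/d2.png

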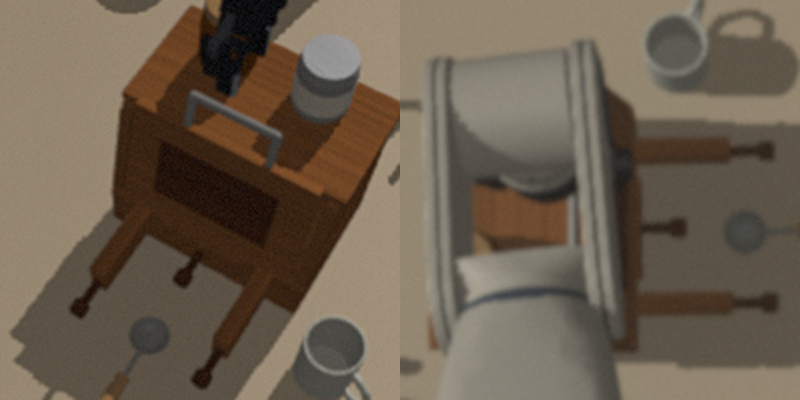

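Call:
move_arm:
  grip: [0.4,0.4,0.4,0.4]
  travel:
    - [0,0,-0.02]
    - [0,0,-0.04]
    - [0,0,-0.06]
    - [0.001,0,-0.064]
  twist:
    - [0,0,0]
    - [0,0,0]
    - [0,0,0]
    - [0,0,0]

```text
time: 17.65
position: [0.5507, 0.0901, 0.2488]
tool_rot: [-180.0, 0.1, 2.0]
contact_force: [1.1, 0.9, -0.2]
finger_gap: 0.0512
```

```bash
python3 look.py d3
```

```text
J [ 8.1 16.1 99.8  0.  64.2 96.1] cf [ 1.1  0.9 -0.2]
```

View pics/d3.png

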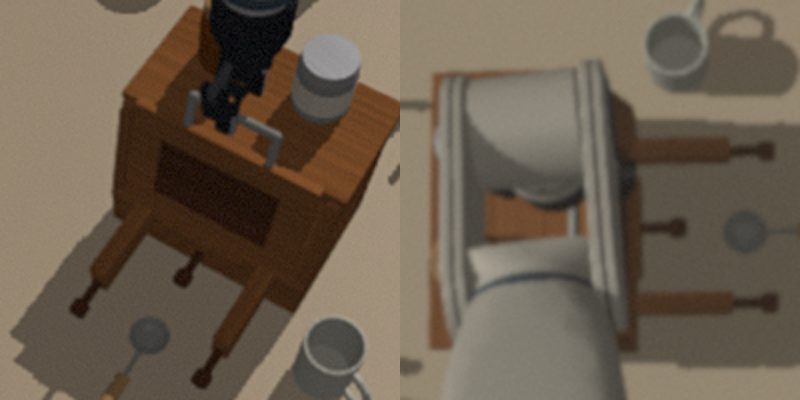

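Call:
move_arm:
  grip: [0.6,0.8,1,1,1,1,1,1]
  travel:
    - [-0.001,0,-0.003]
    - [-0.001,0,-0.003]
    - [-0.001,0,-0.003]
    - [-0.001,0,-0.003]
    - [-0.001,0,-0.003]
    - [-0.001,0,-0.003]
    - [-0.001,0,-0.003]
    - [-0.001,0,-0.003]
  twist:
    - [0,0,0]
    - [0,0,0]
    - [0,0,0]
    - [0,0,0]
    - [0,0,0]
    - [0,0,0]
    - [0,0,0]
    - [0,0,0]

```text
time: 18.55
position: [0.5508, 0.0903, 0.2473]
tool_rot: [-180.0, -0.0, 2.0]
contact_force: [0.1, 0.6, 5.2]
finger_gap: 0.0001
```

```bash
python3 look.py d4;python3 - <<'E'
from pose import *
from cell import r
s=r.read_state();P0=s["position"]
B0=cw(p,barc(0.0))[0];print("grasp-model",P0+[0,0,.019]-B0,"ft",s["ft_torque"])
for th in np.r_[np.arange(.0,1.8,.1),1.79]: print(round(th,2),(cw(p,barc(th))[0]-B0).round(3))
E
```

```text
J [  8.1  16.2 100.    0.   63.8  96.1] cf [0.1 0.6 5.2]
grasp-model [ 2.25256394e-03 -2.96091741e-05  2.20912812e-03] ft [-0.05361336  0.09378368  0.0156853 ]
0.0 [0. 0. 0.]
0.1 [ 0.001 -0.019  0.004]
0.2 [ 0.001 -0.039  0.006]
0.3 [ 0.002 -0.058  0.006]
0.4 [ 0.003 -0.077  0.004]
0.5 [ 0.003 -0.097  0.   ]
0.6 [ 0.004 -0.115 -0.006]
0.7 [ 0.005 -0.133 -0.013]
0.8 [ 0.005 -0.15  -0.023]
0.9 [ 0.006 -0.166 -0.034]
1.0 [ 0.006 -0.181 -0.046]
1.1 [ 0.007 -0.195 -0.06 ]
1.2 [ 0.007 -0.207 -0.075]
1.3 [ 0.008 -0.218 -0.092]
1.4 [ 0.008 -0.226 -0.109]
1.5 [ 0.008 -0.233 -0.127]
1.6 [ 0.008 -0.239 -0.146]
1.7 [ 0.009 -0.242 -0.165]
1.79 [ 0.009 -0.243 -0.183]
```

View pics/d4.png

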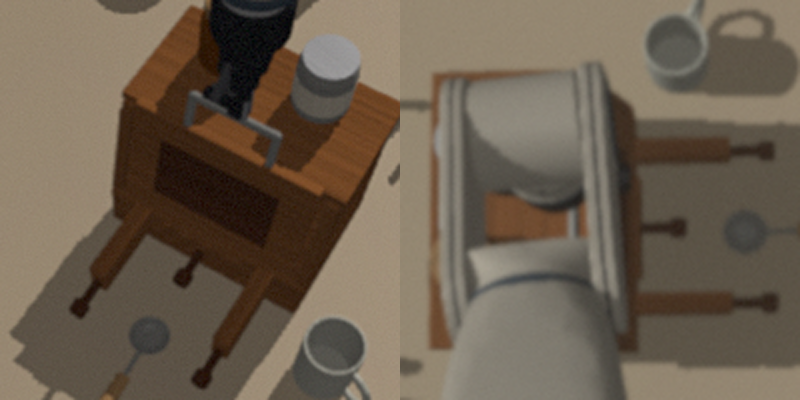

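```bash
python3 - <<'E'
from h import *
d=pickle.load(open("last.pkl","rb"));s=d["scene"]
from pose import *
pts=[[0.5508,.0903,.2473],[0.5508,.0903,.2663],*cw(p,[barc(0,-.05),barc(0,.05),barc(0,0)])]
for q in pts: print(q,proj(s,q).round(1))
def mk(im,n):
    c=im[100:200,300:400];cv2.imwrite(n,cv2.resize(c,(600,600),interpolation=cv2.INTER_CUBIC)[:,:,::-1])
mk(s["image"],"pics/d4z.png")
E
```

```text
[0.5508, 0.0903, 0.2473] [[357.9 163.4]]
[0.5508, 0.0903, 0.2663] [[358.6 157.9]]
[0.59847073 0.09204821 0.26404835] [[378.9 168.6]]
[0.49853313 0.08851615 0.26404835] [[336.8 147.9]]
[0.54850193 0.09028218 0.26404835] [[357.6 158.1]]
```

View pics/d4z.png

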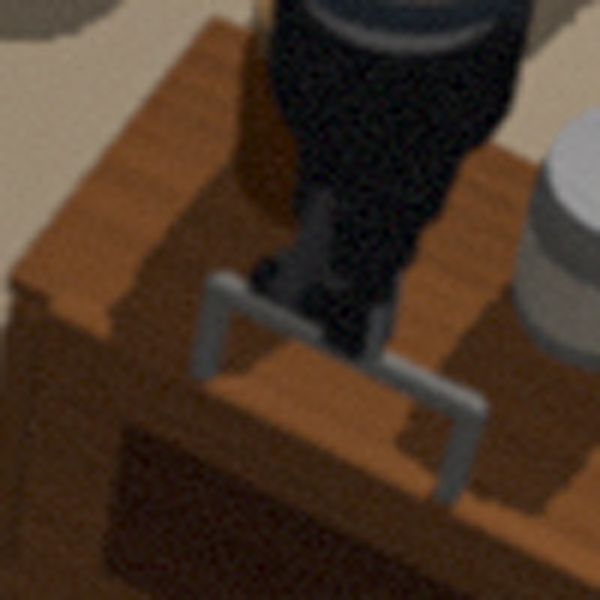

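Call:
move_arm:
  grip: [0.8,0.4,0.4,0.4,0.4,0.4,0.4,0.4,0.4,0.4]
  travel:
    - [0,0,0.01]
    - [0,0,0.01]
    - [0,0,0.01]
    - [0,0,0.01]
    - [0,0,0.01]
    - [0,0,0.0]
    - [0,0,-0.01]
    - [0,0,-0.017]
    - [-0.002,0,-0.02]
    - [-0.002,0,-0.02]
  twist:
    - [0,0,0]
    - [0,0,0]
    - [0,0,0]
    - [0,0,0]
    - [0,0,0]
    - [0,0,0]
    - [0,0,0]
    - [0,0,0]
    - [0,0,0]
    - [0,0,0]

```text
time: 19.65
position: [0.548, 0.0902, 0.2263]
tool_rot: [-180.0, 0.1, 2.0]
contact_force: [0.2, -0.6, -1.2]
finger_gap: 0.0514
```

```bash
python3 look.py d5;python3 - <<'E'
from h import *
d=pickle.load(open("last.pkl","rb"));s=d["scene"]
c=s["image"][100:200,300:400];cv2.imwrite("pics/d5z.png",cv2.resize(c,(600,600),interpolation=cv2.INTER_CUBIC)[:,:,::-1])
E
```

```text
J [  8.1  17.3 101.4   0.   61.4  96.1] cf [ 0.2 -0.6 -1.2]
```

View pics/d5z.png

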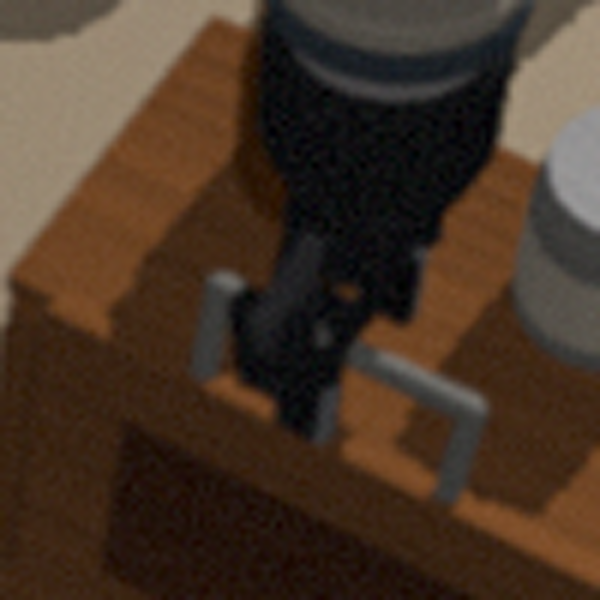

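Call:
move_arm:
  grip: [0.6,0.8,1,1,1,1,1,1]
  travel:
    - [0,0,0]
    - [0,0,0]
    - [0,0,0]
    - [0,0,0]
    - [0,0,0]
    - [0,0,0]
    - [0,0,0]
    - [0,0,0]
  twist:
    - [0,0,0]
    - [0,0,0]
    - [0,0,0]
    - [0,0,0]
    - [0,0,0]
    - [0,0,0]
    - [0,0,0]
    - [0,0,0]

```text
time: 20.55
position: [0.5491, 0.0891, 0.2278]
tool_rot: [179.9, -0.1, 2.0]
contact_force: [-0.9, -6.3, 3.4]
finger_gap: 0.0073
```

```bash
python3 look.py d6;python3 - <<'E'
from h import *
d=pickle.load(open("last.pkl","rb"));s=d["scene"]
c=s["image"][100:200,300:400];cv2.imwrite("pics/d6z.png",cv2.resize(c,(600,600),interpolation=cv2.INTER_CUBIC)[:,:,::-1])
E
```

```text
J [ 8.100e+00  1.720e+01  1.013e+02 -1.000e-01  6.140e+01  9.610e+01] cf [-0.9 -6.3  3.4]
```

View pics/d6z.png

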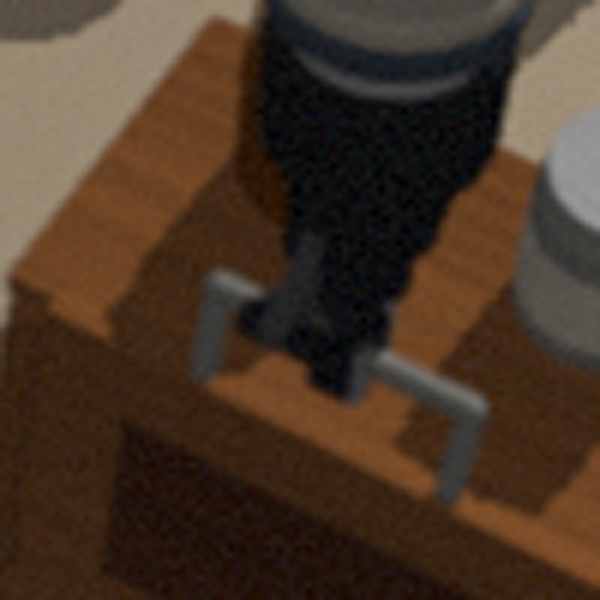

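Call:
move_arm:
  grip: [1,1,1,1,1,1,1,1,1,1,1]
  travel:
    - [0,-0.01,0.002]
    - [0.001,-0.019,0.004]
    - [0.001,-0.029,0.005]
    - [0.001,-0.039,0.006]
    - [0.001,-0.048,0.006]
    - [0.002,-0.058,0.006]
    - [0.002,-0.068,0.005]
    - [0.003,-0.077,0.004]
    - [0.003,-0.087,0.002]
    - [0.003,-0.097,0.0]
    - [0.003,-0.097,0.0]
  twist:
    - [0,0,0]
    - [0,0,0]
    - [0,0,0]
    - [0,0,0]
    - [0,0,0]
    - [0,0,0]
    - [0,0,0]
    - [0,0,0]
    - [0,0,0]
    - [0,0,0]
    - [0,0,0]

```text
time: 21.75
position: [0.5528, -0.0093, 0.2273]
tool_rot: [179.9, -0.1, 2.0]
contact_force: [4.4, 1.3, -1.8]
finger_gap: 0.0077
```

```bash
python3 look.py d7
```

```text
J [-2.100e+00  1.690e+01  1.018e+02 -1.000e-01  6.110e+01  8.600e+01] cf [ 4.4  1.3 -1.8]
```

View pics/d7.png

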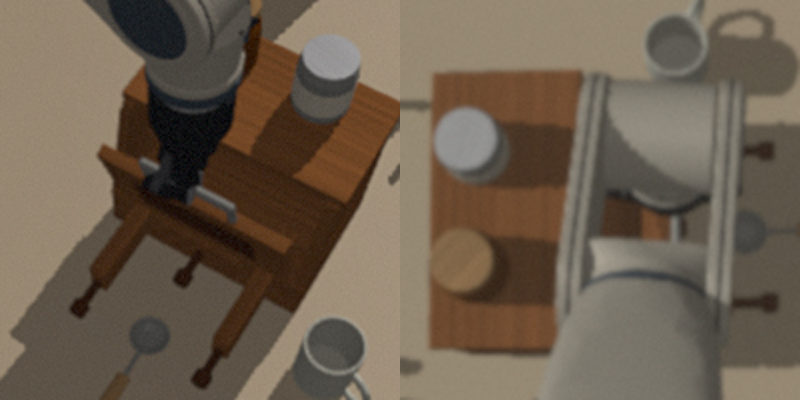

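Call:
move_arm:
  grip: [1,1,1,1,1,1,1,1,1,1,1,1,1,1,1,1,1]
  travel:
    - [0,-0.009,-0.003]
    - [0,-0.018,-0.006]
    - [0,-0.027,-0.009]
    - [0.001,-0.036,-0.013]
    - [0.001,-0.045,-0.018]
    - [0.001,-0.053,-0.023]
    - [0.001,-0.061,-0.028]
    - [0.002,-0.069,-0.034]
    - [0.002,-0.077,-0.04]
    - [0.002,-0.084,-0.046]
    - [0.002,-0.091,-0.053]
    - [0.003,-0.098,-0.06]
    - [0.003,-0.104,-0.068]
    - [0.003,-0.11,-0.075]
    - [0.003,-0.116,-0.083]
    - [0.004,-0.121,-0.092]
    - [0.004,-0.121,-0.092]
  twist:
    - [0,0,0]
    - [0,0,0]
    - [0,0,0]
    - [0,0,0]
    - [0,0,0]
    - [0,0,0]
    - [0,0,0]
    - [0,0,0]
    - [0,0,0]
    - [0,0,0]
    - [0,0,0]
    - [0,0,0]
    - [0,0,0]
    - [0,0,0]
    - [0,0,0]
    - [0,0,0]
    - [0,0,0]

```text
time: 23.55
position: [0.5572, -0.1303, 0.1343]
tool_rot: [179.9, -0.2, 1.9]
contact_force: [7.0, 1.7, -1.7]
finger_gap: 0.0077
```

```bash
python3 look.py d8
```

```text
J [-1.430e+01  2.540e+01  1.034e+02 -1.000e-01  5.100e+01  7.380e+01] cf [ 7.   1.7 -1.7]
```

View pics/d8.png

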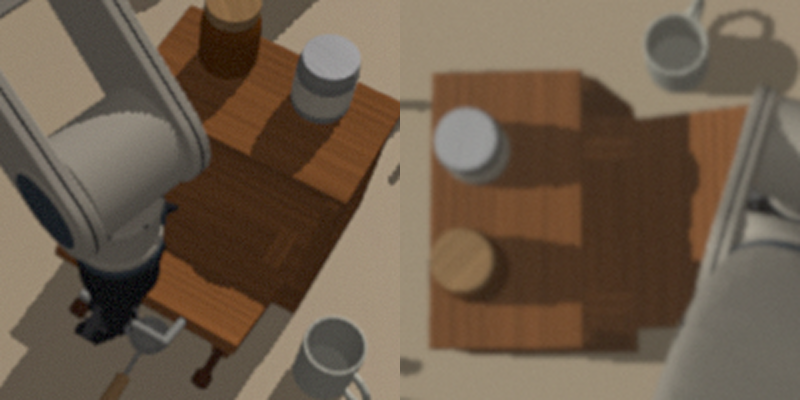

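Call:
move_arm:
  grip: [1,1,1,1,1,1,1,1,1,1]
  travel:
    - [-0.001,-0.004,-0.008]
    - [-0.001,-0.008,-0.017]
    - [-0.001,-0.012,-0.026]
    - [-0.001,-0.015,-0.035]
    - [-0.001,-0.018,-0.044]
    - [-0.001,-0.021,-0.053]
    - [-0.001,-0.022,-0.062]
    - [-0.001,-0.023,-0.07]
    - [-0.001,-0.024,-0.077]
    - [-0.001,-0.024,-0.08]
  twist:
    - [0,0,0]
    - [0,0,0]
    - [0,0,0]
    - [0,0,0]
    - [0,0,0]
    - [0,0,0]
    - [0,0,0]
    - [0,0,0]
    - [0,0,0]
    - [0,0,0]

```text
time: 24.65
position: [0.5583, -0.1541, 0.0545]
tool_rot: [179.9, -0.4, 1.9]
contact_force: [9.0, 4.5, -1.0]
finger_gap: 0.0075
```

Call:
move_arm:
  grip: [1,1,1,1]
  travel:
    - [0,0,-0.002]
    - [0,0,-0.004]
    - [0,0,-0.006]
    - [0,0,-0.006]
  twist:
    - [0,0,0]
    - [0,0,0]
    - [0,0,0]
    - [0,0,0]

```text
time: 25.05
position: [0.5584, -0.1543, 0.0485]
tool_rot: [179.9, -0.4, 1.9]
contact_force: [4.1, 2.2, -0.2]
finger_gap: 0.0079
```

```bash
python3 look.py d9
```

```text
J [-16.6  33.3 104.6   0.   41.7  71.4] cf [ 4.1  2.2 -0.2]
```

View pics/d9.png

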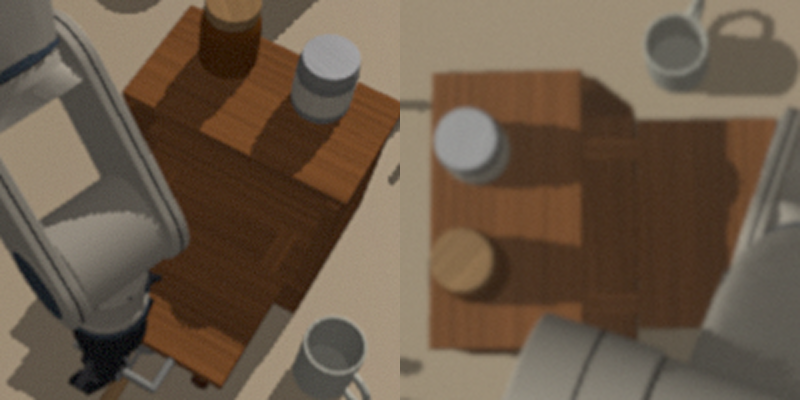

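Call:
move_arm:
  grip: [1,1,1,1]
  travel:
    - [0,0,-0.001]
    - [0,0,-0.002]
    - [0,0,-0.003]
    - [0,0,-0.003]
  twist:
    - [0,0,0]
    - [0,0,0]
    - [0,0,0]
    - [0,0,0]

```text
time: 25.55
position: [0.5585, -0.1544, 0.0477]
tool_rot: [179.9, -0.4, 1.9]
contact_force: [-2.6, 3.4, 21.8]
finger_gap: 0.0075
```

Call:
move_arm:
  grip: [1,1,1]
  travel:
    - [0,0,-0.001]
    - [0,0,-0.002]
    - [0,0,-0.002]
  twist:
    - [0,0,0]
    - [0,0,0]
    - [0,0,0]

```text
time: 25.85
position: [0.5585, -0.1544, 0.0477]
tool_rot: [179.9, -0.4, 1.9]
contact_force: [-3.0, 4.6, 21.4]
finger_gap: 0.0076
```

Call:
move_arm:
  grip: [1,1,1]
  travel:
    - [0,0,-0.001]
    - [0,0,-0.002]
    - [0,0,-0.002]
  twist:
    - [0,0,0]
    - [0,0,0]
    - [0,0,0]

```text
time: 26.15
position: [0.5585, -0.1544, 0.0477]
tool_rot: [179.9, -0.5, 1.9]
contact_force: [-2.5, 4.5, 20.4]
finger_gap: 0.0075
```

Call:
move_arm:
  grip: [0.9,0.8,0.7,0.7,0.7,0.7,0.7]
  travel:
    - [0,0,0.0]
    - [0,0,0.0]
    - [0,0,0]
    - [0,0,0]
    - [0,0,0]
    - [0,0,0]
    - [0,0,0]
  twist:
    - [0,0,0]
    - [0,0,0]
    - [0,0,0]
    - [0,0,0]
    - [0,0,0]
    - [0,0,0]
    - [0,0,0]

```text
time: 26.85
position: [0.5583, -0.1544, 0.0475]
tool_rot: [179.9, -0.4, 1.9]
contact_force: [-0.0, -0.0, -0.2]
finger_gap: 0.0257
```

```bash
python3 look.py e1; python3 - <<'E'
from h import *
d=pickle.load(open("last.pkl","rb"));s=d["scene"]
c=s["image"][220:320,230:350];cv2.imwrite("pics/e1z.png",cv2.resize(c,(720,600),interpolation=cv2.INTER_CUBIC)[:,:,::-1])
E
```

```text
J [-16.6  33.4 104.6   0.   41.5  71.4] cf [-0.  -0.  -0.2]
```

View pics/e1z.png

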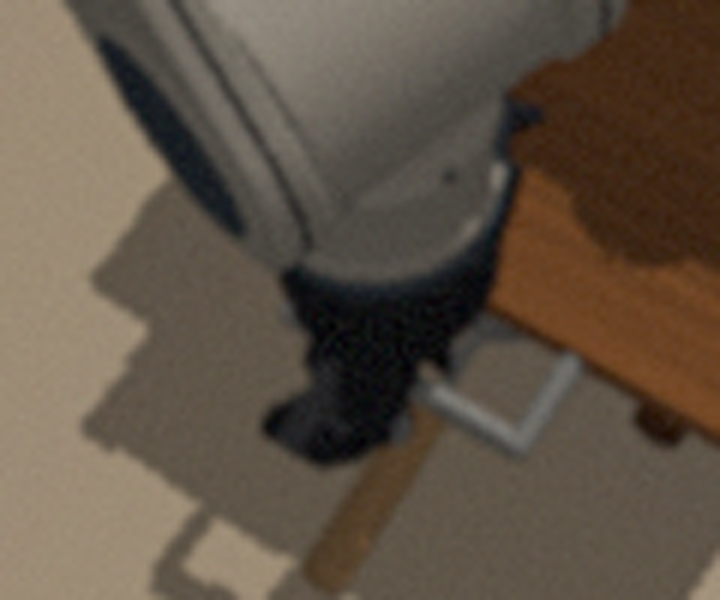

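Contact force is zero with the bar free between open fingers. Lifting straight up.

Call:
move_arm:
  grip: [0.7,0.7,0.7,0.7,0.7,0.7]
  travel:
    - [0,0,0.008]
    - [0,0,0.018]
    - [0,0,0.03]
    - [0,0,0.045]
    - [0,0,0.06]
    - [0,0,0.06]
  twist:
    - [0,0,0]
    - [0,0,0]
    - [0,0,0]
    - [0,0,0]
    - [0,0,0]
    - [0,0,0]

```text
time: 27.55
position: [0.5603, -0.1549, 0.1107]
tool_rot: [179.8, -0.7, 1.9]
contact_force: [0.0, -0.4, 0.8]
finger_gap: 0.0257
```

Call:
move_arm:
  grip: [0.7,0.7,0.7,0.7,0.7,0.7,0.7,0.7,0.7,0.7]
  travel:
    - [0,0,0.03]
    - [0,0,0.06]
    - [0,0,0.1]
    - [0,0,0.14]
    - [0,0,0.18]
    - [0,-0.04,0.2]
    - [-0.03,-0.08,0.22]
    - [-0.06,-0.12,0.24]
    - [-0.1,-0.16,0.26]
    - [-0.1,-0.16,0.26]
  twist:
    - [0,0,0]
    - [0,0,0]
    - [0,0,0]
    - [0,0,0]
    - [0,0,0]
    - [0,0,0]
    - [0,0,0]
    - [0,0,0]
    - [0,0,0]
    - [0,0,0]

```text
time: 28.55
position: [0.4583, -0.3176, 0.3726]
tool_rot: [179.7, -0.8, 1.8]
contact_force: [2.0, 0.3, 0.7]
finger_gap: 0.0258
```

```bash
python3 - <<'E'
from pose import *
from cell import r,get_image
S=get_image("scene");T=get_image("top");pickle.dump({"scene":S,"top":T},open("last.pkl","wb"))
cv2.imwrite("pics/f1.png",S["image"][:,:,::-1]);cv2.imwrite("pics/f1t.png",T["image"][:,:,::-1])
for n,im in(("s",S),("t",T)):
  for th in(1.78,1.79,2.05): print(n,th,proj(im,cw(p,[barc(th,-.05),barc(th,.05)])).round(1).tolist())
  print("knobs b,a,d",proj(im,cw(p,[[-.145,-.085,.045],[-.145,.085,.045],[-.045,0,.045]])).round(1).tolist())
E
```

```text
s 1.78 [[316.1, 294.1], [278.7, 271.7]]
s 1.79 [[316.1, 294.4], [278.7, 272.1]]
s 2.05 [[317.4, 299.7], [281.7, 278.3]]
knobs b,a,d [[340.6, 289.5], [279.7, 254.0], [331.5, 239.0]]
t 1.78 [[354.7, 220.1], [355.5, 256.7]]
t 1.79 [[354.7, 220.2], [355.5, 256.8]]
t 2.05 [[351.9, 223.3], [352.6, 258.8]]
knobs b,a,d [[335.7, 210.3], [336.8, 271.1], [300.1, 241.0]]
```

View pics/f1.png

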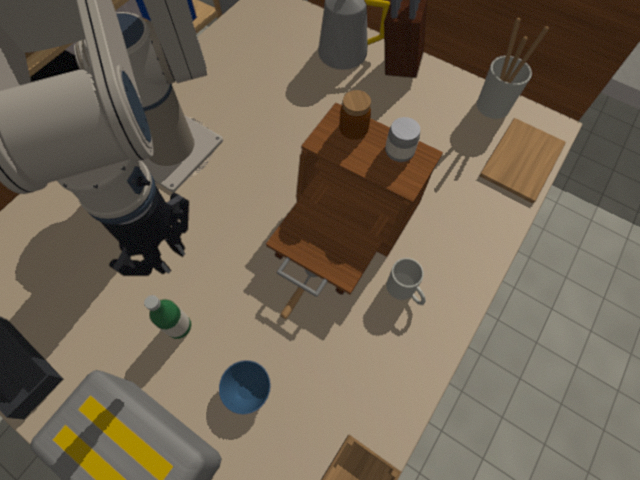

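View pics/f1t.png

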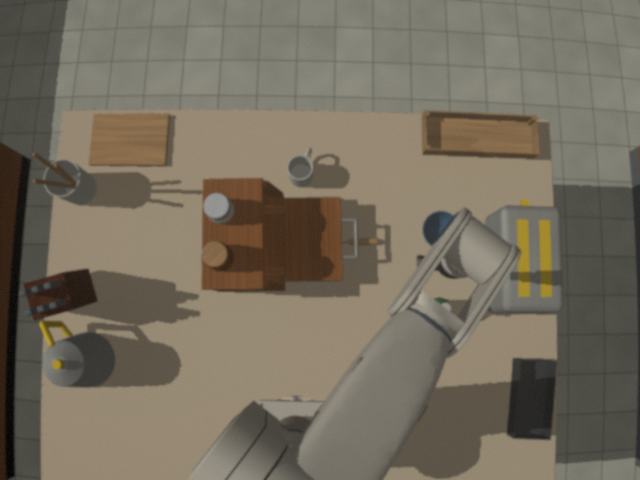

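```bash
python3 -c "
from cell import r
s=r.read_state();print(s['time'],s['contact_force'],s['dq'].round(2));print(r.hand_in())"
```

```text
28.65 [ 0.39316492  0.06612401 -0.76483938] [ 3.02  1.54  0.91  1.01 -0.96  1.8 ]
the job is handed in; nothing more can be done
None
```

The job is done and handed in at 28.7 s. Both supports are fully out and the flap lies level on them.

- **Supports:** I pulled each one out by its knob until it met its stop. Support a travelled about 72 mm and support b about 94 mm, with the pull rising to 24 N and 19 N there. Both knobs sit where the model puts them at full extension.
- **Flap:** I lowered it slowly by the bar, held all the way, until it met the supports (about 21 N on the tool). Then I let go and lifted clear. In both final pictures the bar ends fall within 1–2 px of where they should be at 1.79 rad.
- **Drawer and other things:** The drawer knob had not moved in the last picture before the flap covered it; I could not see it after that. The mug, jar, can, spoon, bowl and bottle look unmoved, though the arm partly hid the bowl and bottle in the last top view. I judged this by eye only.
- **A failed check:** My first grip on the bar closed on nothing, because the fingertips sat about 20 mm higher than the reported TCP suggested. The empty fingers pressed on the bar with only about 5 N. I re-gripped 20 mm lower and it held. The finger opening also read 3–6 mm under the true knob and bar sizes.

At hand-in the robot was touching nothing, though the arm was still settling slightly.

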